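# Snap the file box lid shut all the way round

## Robot

A 6-joint arm with a two-finger parallel gripper is mounted at the origin on the work surface. World frame = base frame: x ahead of the robot, y to its left, z up, the work surface at z = 0. Lengths are in m, angles in rad, forces in N, time in s.
With the tool pointing down it reaches from about 0.35 to 1 m from the base axis. Payload 7.1 kg.
Tool frame: the origin (TCP) lies between the finger pads; the fingertips stand 11 mm ahead of it and the grasp point (between the pads) lies 8 mm behind it; z points along the fingers, y is the direction in which the jaws open and shut (so a half turn about z gives the same grasp; the last joint's range is limited). The gripper opens to 85 mm and grips with 20 to 120 N. Pads are 22 mm wide; open, the fingers measure 114 mm over their backs; the gripper's body (76 mm by 85 mm) begins 54 mm behind the grasp point. The pads swing forward as they close: fully open they stand 13 mm farther back than shut.
Start: joints at [1.129, 0.423, 1.63, -0, 1.089, -0.019], TCP at [0.256, 0.57, 0.242] pointing down, gripper open.
Joint ranges: [-3, 3], [-0.9, 2.11], [0.09, 2.58], [-1.31, 4.45], [0.11, 2.69], [-2.54, 2.54]. Speed limits (rad/s): [2.39, 2.39, 3.01, 3.14, 3.14, 3.14].

## Interface

Orientations are given as a rotation vector (axis times angle).
In Python, from workcell import telemetry, optics, bot gives the robot as it stands. The module is installed in compiled form; this text tells all that it offers.
- The arm moves only by the shell command python3 -m jog 'ROWS' [OPENING]. ROWS is JSON, one flat list of numbers, 6 for each row, row after row: the shift along the tool's x, y, z in units of 30 mm (1.0 is 30 mm), then the turn, a rotation vector about the tool's x, y, z in rad. In form: [dx, dy, dz, wx, wy, wz, dx, dy, dz, wx, wy, wz, ...]. A call has 1 to 5 rows; each row is the pose to reach, as a shift and turn from the pose commanded when the call began, along the tool's axes at that moment; what a row does not reach only later rows make up. A row lasts 1/8 s, in which the tool goes at most 62.5 mm and 10.7 degrees, less where a joint would pass 70% of its speed; a pose out of reach is approached as far as the arm can. A call with a gripper value outside its range is refused whole. OPENING is the closure, from 0 (fully open) to 1 (shut), set as the call begins (- or left out, the last holds). The fingers move at their own pace and stop on an object; the grip force is fixed at half the most. Time passes only in rows, so rows that repeat a pose let the fingers close. It gives the time, the measured TCP pose, the force and the opening at its end, in the units of the state.
- telemetry.state(): the state, without advancing time (a new reading comes with each control period).
- optics.grab_frame(name): name is "side" or "top" or "wrist"; returns a dict with "image" (480x640x3 uint8, red, green, blue), "fx", "fy", "cx", "cy" (pixels), "distortion" ([k1, k2, p1, p2, k3] as OpenCV has them; the pictures are not rectified), "extrinsics" (4x4, takes a point from camera to world coordinates); the wrist camera has in their place "hand_eye" (4x4, takes a point from camera to tool coordinates, whose origin is the TCP and whose axes are the flange's). Camera axes: x right, y up, looking along -z (the intrinsics and any distortion apply to the point x, -y, -z); pixel columns grow to the right and rows downward; lengths in m; the calibration is good to about 2 mm. A picture is of the moment at which its call begins: read the wrist's pose just before it. There is no depth.
- bot.close_job(): hands the job in, once; it reports no verdict.
The state is a dict: "time": time; "joints": joint angles; "joint_vel": joint speeds; "joint_torque": joint torques, N m; "tool_pos": TCP position; "ee_rot": TCP orientation; "contact_force": force on the tool from outside, world axes, zero at the start; "wrist_torque": the same for the moment, N m; "gripper_width": opening from 0.0 (shut) to 1.0 (fully open).
Only numpy, scipy, OpenCV 4.12 (cv2) and the standard library are available. Lean on these libraries where they do the work, as an engineer would, in place of code of your own. Each camera call takes 0.05 s, during which the arm holds its last target.

## Task

The lid is on the blue plastic file box, but the rim section on each of its four sides is still sprung up. With the fingertips, press down each section in turn until it clicks shut flush, leave all four shut and move clear. Do not pick up the box or shove it from its place, and leave the mug, the push-pin tin and the stapler where they stand.

Things in the scene. Friction and masses are not known exactly. Their poses are not given: they have to be found in the camera images.
- file_box: blue plastic file box of papers (about 2 kg, loose), 160 (its x) x 220 (its y) x 90 mm high; origin under its centre, z up, -x side towards the robot within 30 degrees. Lid panel and four 32 mm corner pieces are already down for good, top at 90 mm. Between the corners each side has one rim section, 32 mm wide, hinged along its inner edge, at first sprung up, outer edge 8 mm proud of the corners.
- near_snap (a joint): rim section on the box's -x side (152 mm long, 32 mm wide): 0 = sprung up, 0.26 rad = clicked shut and flush with the corners. It is bistable: pressed down past half way (0.13 rad) it snaps the rest by itself and stays, before that it springs back up. It takes about 9 N at its press point, more towards its inner edge.
- near_press (a point): the place to press on the -x side's rim section: on its upper face, mid-length, 9 mm in from its outer edge and 23 mm out from its hinge line; it moves with the section: 96 mm above the work surface when up, 90 mm when shut. Only position matters.
- far_snap (a joint): rim section on the box's +x side (152 mm long, 32 mm wide): 0 = sprung up, 0.26 rad = clicked shut and flush with the corners. It is bistable: pressed down past half way (0.13 rad) it snaps the rest by itself and stays, before that it springs back up. It takes about 9 N at its press point, more towards its inner edge.
- far_press (a point): the place to press on the +x side's rim section: on its upper face, mid-length, 9 mm in from its outer edge and 23 mm out from its hinge line; it moves with the section: 96 mm above the work surface when up, 90 mm when shut. Only position matters.
- left_snap (a joint): rim section on the box's +y side (92 mm long, 32 mm wide): 0 = sprung up, 0.26 rad = clicked shut and flush with the corners. It is bistable: pressed down past half way (0.13 rad) it snaps the rest by itself and stays, before that it springs back up. It takes about 9 N at its press point, more towards its inner edge.
- left_press (a point): the place to press on the +y side's rim section: on its upper face, mid-length, 9 mm in from its outer edge and 23 mm out from its hinge line; it moves with the section: 96 mm above the work surface when up, 90 mm when shut. Only position matters.
- right_snap (a joint): rim section on the box's -y side (92 mm long, 32 mm wide): 0 = sprung up, 0.26 rad = clicked shut and flush with the corners. It is bistable: pressed down past half way (0.13 rad) it snaps the rest by itself and stays, before that it springs back up. It takes about 9 N at its press point, more towards its inner edge.
- right_press (a point): the place to press on the -y side's rim section: on its upper face, mid-length, 9 mm in from its outer edge and 23 mm out from its hinge line; it moves with the section: 96 mm above the work surface when up, 90 mm when shut. Only position matters.
- mug: pale ceramic mug, 82 mm across, 92 mm high, upright, handle on its +y side; origin at the centre of its underside. Bystander, loose.
- pin_tin: red push-pin tin, round, 65 mm across, 38 mm high; origin at the centre of its underside. Bystander, loose.
- stapler: silver stapler, 135 mm long (its x), 36 mm wide, about 48 mm high; origin at the centre of its underside. Bystander, loose.

How it is judged:
By the outcome, as a careful person would: the job done as asked, in the order asked, and still so for the second after the job is handed in, with the robot touching nothing.
It also fails if it takes over 45 s, if anything falls off the work surface, if the arm or the gripper's body presses on something with over 40 N, if the wrist force passes 120 N, or if a joint passes its speed limit or range.

## Working session

There is one attempt and no reset: what is moved stays moved. The work goes in short steps, Python scripts to look and compute and a shell command to move; the robot and the scene stay as the last step left them, time stands still between calls to the robot, and variables do not carry over. Pictures are saved under pics/ and viewed, and the job is handed in when it is done.

```bash
mkdir -p pics
python3 - <<'E'
from workcell import telemetry, optics
import cv2
s=telemetry.state()
for k in s: print(k,s[k])
for n in("side","top","wrist"):
    f=optics.grab_frame(n); cv2.imwrite(f"pics/{n}0.png",f["image"][:,:,::-1])
    print(n,{k:v for k,v in f.items() if k!="image"})
E
```

```text
time 0.0
joints [ 1.12900754e+00  4.23832494e-01  1.63071093e+00 -3.67138144e-05
  1.08858444e+00 -1.89603463e-02]
joint_vel [ 0.00041517  0.00090756  0.0005193   0.00045012 -0.00033129 -0.00121601]
joint_torque [-2.67713513e-03 -5.57390428e+01 -2.81735533e+01 -1.74255142e-04
  7.59684801e-03  4.64261495e-05]
tool_pos [0.25619644 0.56948908 0.24154266]
ee_rot [-6.59147439e-01 -3.07133845e+00  2.35920912e-03]
contact_force [-0.60763097  0.50743557  0.06778687]
wrist_torque [-0.0135522  -0.04793706 -0.00319938]
gripper_width 0.9995874932879807
side {'fx': 602.5871628858175, 'fy': 602.5871628858175, 'cx': 326.1262309319415, 'cy': 235.99668277383336, 'distortion': array([-0.11239352,  0.        ,  0.        ,  0.        ,  0.        ]), 'extrinsics': array([[ 0.85812477,  0.36529768, -0.36080394,  0.20410358],
       [-0.51317411,  0.63287582, -0.57975903, -0.63589668],
       [ 0.01655946,  0.68266082,  0.73054773,  0.96193199],
       [ 0.        ,  0.        ,  0.        ,  1.        ]])}
top {'fx': 503.33042701126465, 'fy': 503.33042701126465, 'cx': 322.28871244684154, 'cy': 231.0919
[... 211 characters left out ...]
01614668,  0.03390039],
       [-0.01539469,  0.12462543,  0.99208442,  1.10858654],
       [ 0.        ,  0.        ,  0.        ,  1.        ]])}
wrist {'fx': 369.52796244817495, 'fy': 369.52796244817495, 'cx': 322.68732311391585, 'cy': 237.54860823152148, 'distortion': array([-0.04548727,  0.        ,  0.        ,  0.        ,  0.        ]), 'hand_eye': array([[-2.36971482e-04,  9.45487879e-01,  3.25657203e-01,
         8.35442668e-02],
       [ 9.99999942e-01,  3.03578181e-04, -1.53713849e-04,
         1.72986745e-03],
       [-2.44197002e-04,  3.25657147e-01, -9.45487897e-01,
        -1.31223867e-01],
       [ 0.00000000e+00,  0.00000000e+00,  0.00000000e+00,
         1.00000000e+00]])}
```

View pics/top0.png

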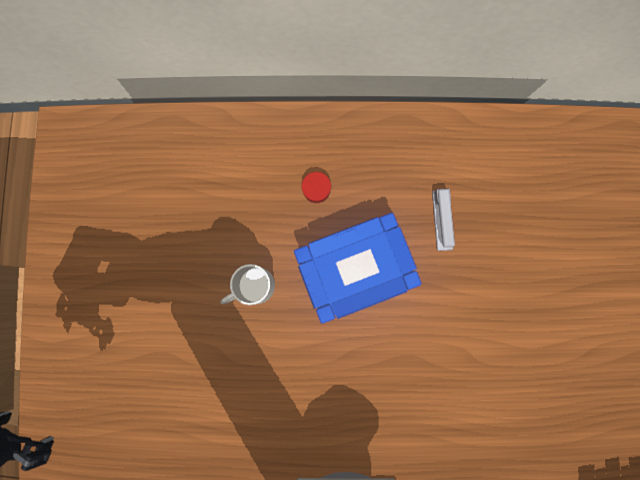

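View pics/side0.png

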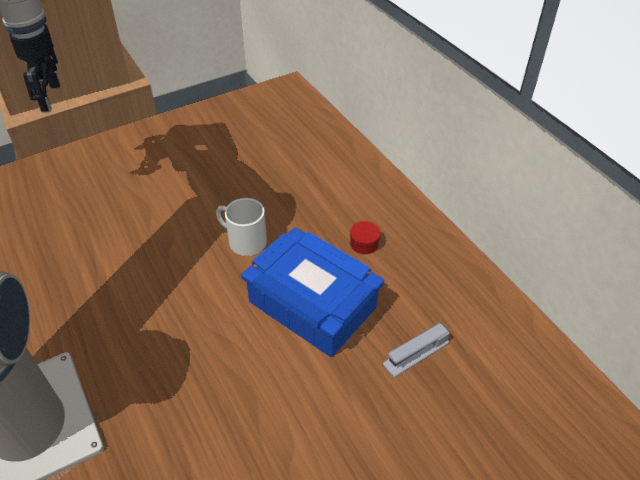

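The top view shows the box centred near (357,267), turned about 20°. The mug is at (252,285), the tin at (316,186) and the stapler at (444,218). I'll enlarge the box corners next.

Run:
```python
import cv2
a=cv2.imread("pics/top0.png")[200:335,280:440]; cv2.imwrite("pics/topc.png",cv2.resize(a,None,fx=5,fy=4.4,interpolation=cv2.INTER_CUBIC)[:594])
a=cv2.imread("pics/side0.png")[220:355,235:395]; cv2.imwrite("pics/sidec.png",cv2.resize(a,None,fx=5,fy=4.4,interpolation=cv2.INTER_CUBIC)[:594])
```

```text
(no output)
```

View pics/topc.png

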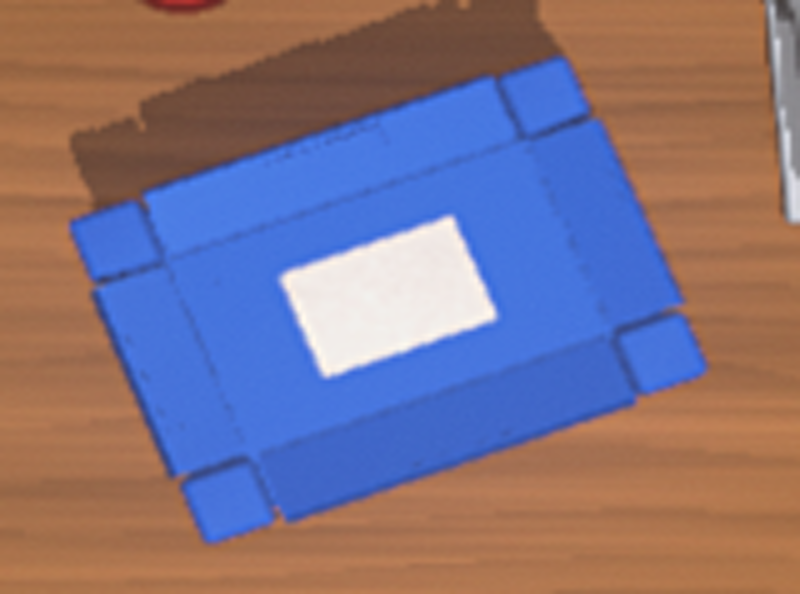

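View pics/sidec.png

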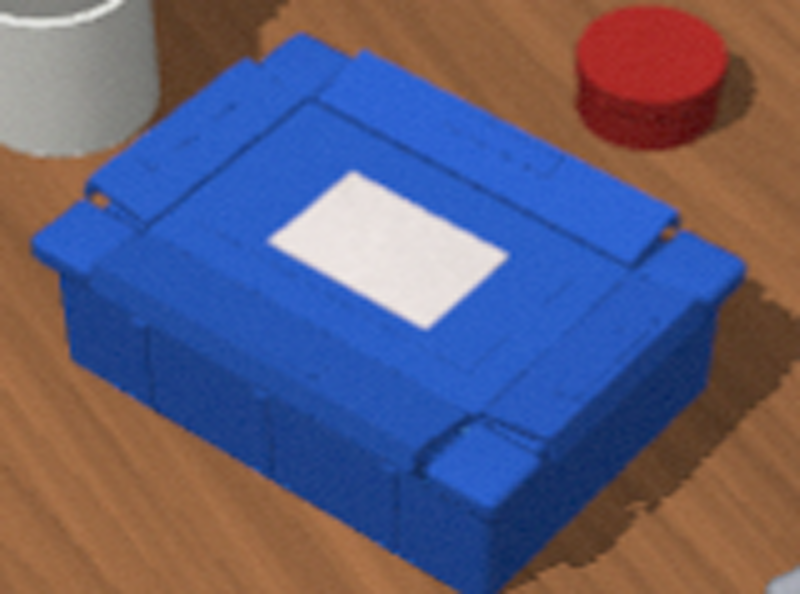

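```bash
cat > h.py <<'E'
import numpy as np, cv2
from workcell import telemetry, optics
from scipy.spatial.transform import Rotation as R
def ray(f,uv,z,T=None):
    K=np.array([[f["fx"],0,f["cx"]],[0,f["fy"],f["cy"]],[0,0,1]])
    n=cv2.undistortPoints(np.array(uv,float).reshape(-1,1,2),K,np.array(f["distortion"])).reshape(-1,2)
    T=f["extrinsics"] if T is None else T
    d=np.c_[n[:,0],-n[:,1],-np.ones(len(n))]@T[:3,:3].T
    o=T[:3,3]; return o+d*((z-o[2])/d[:,2])[:,None]
def fit(W):  # order FL, FR, NR, NL
    M=np.array([[.08,.11],[.08,-.11],[-.08,-.11],[-.08,.11]])
    c=W.mean(0)
    A=(W-c); th=np.arctan2((M[:,0]*A[:,1]-M[:,1]*A[:,0]).sum(),(M*A).sum())
    r=np.array([[np.cos(th),-np.sin(th)],[np.sin(th),np.cos(th)]])
    return c,th,(W-c-M@r.T)*1000
E
python3 - <<'E'
from h import *
ft=optics.grab_frame("top"); fs=optics.grab_frame("side")
t=np.array([[72,222],[567,57],[707,370],[210,543]])/[5,4.4]+[280,200]-.4
s=np.array([[303,35],[745,268],[488,512],[35,243]])/[5,4.4]+[235,220]-.4
for f,p in((ft,t),(fs,s)):
    W=ray(f,p,.09)[:,:2]; c,th,res=fit(W); print(c,th,res.round(1).tolist())
print(ray(ft,[[252,285]],.092),ray(ft,[[316,187]],.038),ray(ft,[[441,186],[451,249]],.048))
print(ray(ft,[[222,301]],.05))
E
```

```text
[ 0.55795755 -0.02138395] 0.3718481583110308 [[-0.8, -2.4], [-2.6, 0.6], [1.4, 3.3], [1.9, -1.5]]
[ 0.55803886 -0.02223191] 0.3649114916942709 [[-0.6, -2.1], [-2.9, 1.8], [0.5, 2.4], [3.0, -2.2]]
[[0.52011312 0.19170727 0.092     ]] [[0.73375504 0.06564953 0.038     ]] [[ 0.73543726 -0.20420724  0.048     ]
 [ 0.59919579 -0.22238365  0.048     ]]
[[0.4865296  0.26117638 0.05      ]]
```

```bash
cat >> h.py <<'E'
C=np.array([.558,-.0218]); TH=.368
ex=np.array([np.cos(TH),np.sin(TH)]); ey=np.array([-np.sin(TH),np.cos(TH)])
P=dict(near=C-.071*ex,far=C+.071*ex,left=C+.101*ey,right=C-.101*ey)
def go(name,z):
    s=telemetry.state(); r=R.from_rotvec(s["ee_rot"])
    d=np.r_[P[name],z]-s["tool_pos"]
    print(name,P[name],"units",(r.inv().apply(d)/.03).round(2),"toolz",r.apply([0,0,1]).round(3),"tooly deg",np.degrees(np.arctan2(*r.apply([0,1,0])[1::-1])).round(1))
E
python3 -c "
from h import *
go('near',.15)"
```

```text
near [ 0.49175354 -0.04734225] units [-15.6  -15.54   3.08] toolz [-0.    -0.001 -1.   ] tooly deg 65.8
```

```bash
python3 -m jog '[-6,-6,0,0,0,0,-6,-6,0,0,0,0,-6,-6,0,0,0,0,-6,-6,0,0,0,0,-6,-6,0,0,0,0]' 1; python3 -c "
from h import *
go('near',.15)"
```

```text
time: 0.88
tool_pos: [0.3473, 0.3286, 0.2423]
ee_rot: [-0.666, -3.07, 0.002]
contact_force: [-0.2, 0.0, 1.4]
gripper_width: 0.001
near [ 0.49175354 -0.04734225] units [-9.57 -9.41  3.09] toolz [-0.    -0.001 -1.   ] tooly deg 65.5
```

```bash
python3 -m jog '[-9.5,-9.4,0,0,0,0.78,-9.5,-9.4,0,0,0,0.78,-9.5,-9.4,0,0,0,0.78,-9.5,-9.4,0,0,0,0.78,-9.5,-9.4,0,0,0,0.78]'; python3 -c "
from h import *
go('near',.15)"
```

```text
time: 1.5
tool_pos: [0.4602, 0.0392, 0.2427]
ee_rot: [1.78, 2.588, 0.002]
contact_force: [0.2, 0.6, -0.4]
gripper_width: 0.001
near [ 0.49175354 -0.04734225] units [-3.07 -0.05  3.09] toolz [ 0.001  0.    -1.   ] tooly deg 21.0
```

```bash
python3 -m jog '[-3.07,-0.05,3.1,0,0,0,-3.07,-0.05,3.1,0,0,0,-3.07,-0.05,3.1,0,0,0,-3.07,-0.05,3.1,0,0,0,-3.07,-0.05,3.1,0,0,0]'; python3 -c "
from h import *
go('near',.15);go('near',.106)
for n in ('side','wrist','top'):
    f=optics.grab_frame(n); cv2.imwrite('pics/%s1.png'%n,f['image'][:,:,::-1])
a=cv2.imread('pics/side1.png')[150:350,210:430]; cv2.imwrite('pics/side1c.png',cv2.resize(a,None,fx=3,fy=3))
"
```

```text
time: 2.12
tool_pos: [0.4915, -0.045, 0.1505]
ee_rot: [1.775, 2.59, 0.002]
contact_force: [1.0, -0.0, -0.1]
gripper_width: -0.0
near [ 0.49175354 -0.04734225] units [-0.08 -0.02  0.02] toolz [ 0.002 -0.    -1.   ] tooly deg 21.2
near [ 0.49175354 -0.04734225] units [-0.07 -0.02  1.48] toolz [ 0.002 -0.    -1.   ] tooly deg 21.2
```

View pics/side1c.png

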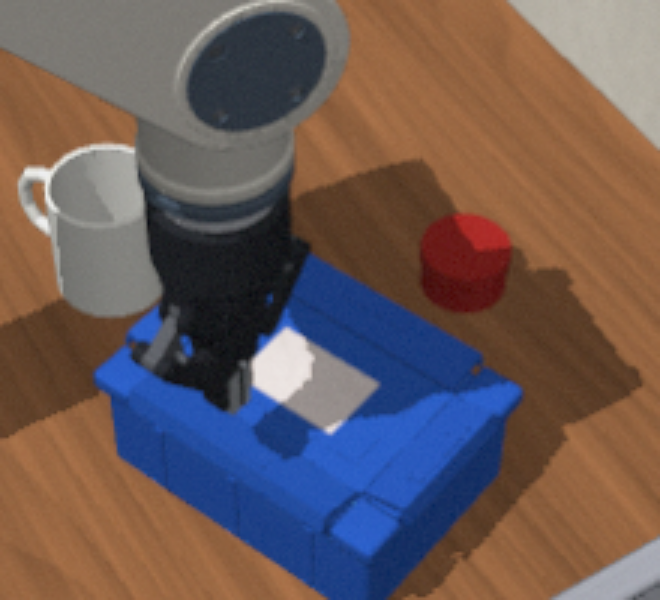

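View pics/wrist1.png

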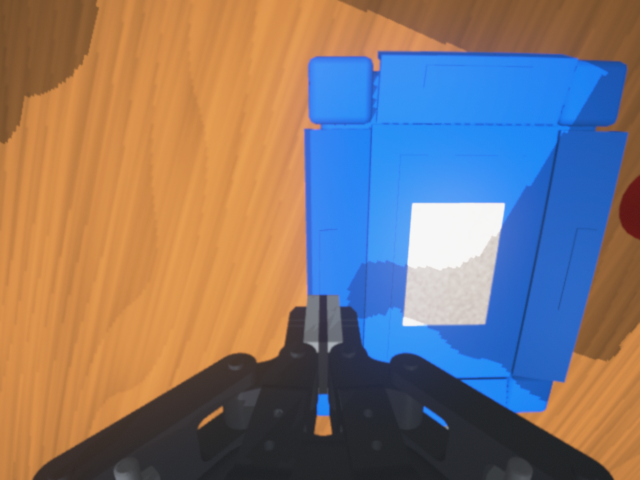

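The fingertips, at (322,300) in the wrist view, are over the near section and square to it. I'll descend in steps.

```bash
python3 -m jog '[-0.07,0,0.7,0,0,0,-0.07,0,1.2,0,0,0,-0.07,0,1.4,0,0,0,-0.07,0,1.5,0,0,0,-0.07,0,1.56,0,0,0]'; python3 -m jog '[0,0,0.1,0,0,0,0,0,0.1,0,0,0]'
```

```text
time: 2.9
tool_pos: [0.4919, -0.048, 0.1026]
ee_rot: [1.777, 2.59, 0.0]
contact_force: [0.2, -1.0, -0.3]
gripper_width: 0.0
time: 3.15
tool_pos: [0.4921, -0.0481, 0.1008]
ee_rot: [1.777, 2.59, 0.001]
contact_force: [-3.6, 1.2, 15.6]
gripper_width: 0.001
```

```bash
python3 -m jog '[0,0,0.05,0,0,0,0,0,0.05,0,0,0]';  python3 -c "
from h import *
for n in ('side','wrist'):
    f=optics.grab_frame(n); cv2.imwrite('pics/%s2.png'%n,f['image'][:,:,::-1])
a=cv2.imread('pics/side2.png')[200:350,210:400]; cv2.imwrite('pics/side2c.png',cv2.resize(a,None,fx=4,fy=4))
"
```

```text
time: 3.4
tool_pos: [0.4922, -0.0481, 0.1006]
ee_rot: [1.777, 2.589, 0.001]
contact_force: [-8.2, 2.2, 32.1]
gripper_width: -0.002
```

View pics/side2c.png

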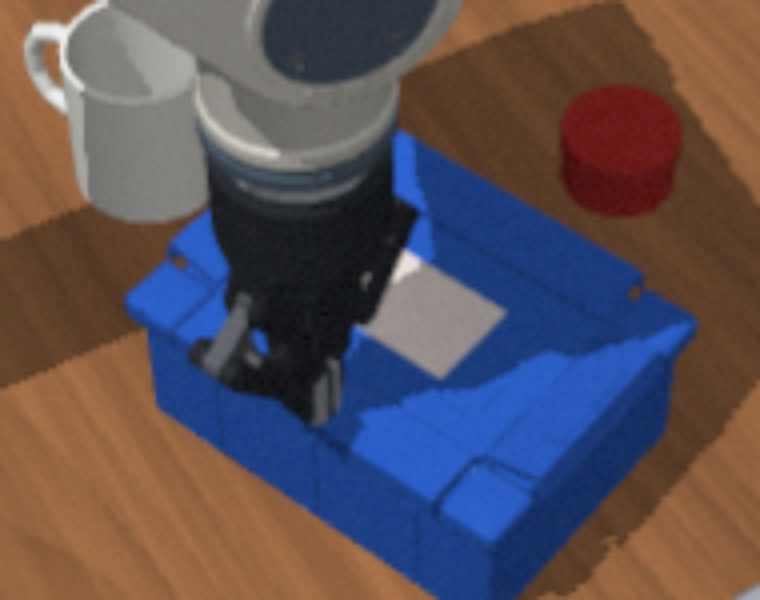

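Near section looks flush, with hard contact at TCP z=0.1006. Next I'll lift straight up and go to far, 142 mm along tool y.

```bash
python3 -m jog '[0,0,-0.5,0,0,0,0,0,-1.2,0,0,0,0,2,-1.2,0,0,0,0,4,-1.2,0,0,0,0,4.73,-1.2,0,0,0]'; python3 -m jog '[0,0,0,0,0,0,0,0,0,0,0,0]'; python3 -c "
from h import *
go('far',.1005)
for n in ('side','wrist'):
    f=optics.grab_frame(n); cv2.imwrite('pics/%s3.png'%n,f['image'][:,:,::-1])
a=cv2.imread('pics/side3.png')[200:350,210:400]; cv2.imwrite('pics/side3c.png',cv2.resize(a,None,fx=4,fy=4))
"
```

```text
time: 4.12
tool_pos: [0.6275, 0.0042, 0.1347]
ee_rot: [1.775, 2.589, 0.003]
contact_force: [-0.9, -1.2, 0.1]
gripper_width: -0.0
time: 4.38
tool_pos: [0.6227, 0.0027, 0.1336]
ee_rot: [-1.777, -2.589, 0.002]
contact_force: [-0.5, -0.8, 0.2]
gripper_width: 0.004
far [0.62424646 0.00374225] units [0.01 0.06 1.1 ] toolz [-0.002 -0.    -1.   ] tooly deg 21.1
```

View pics/side3c.png

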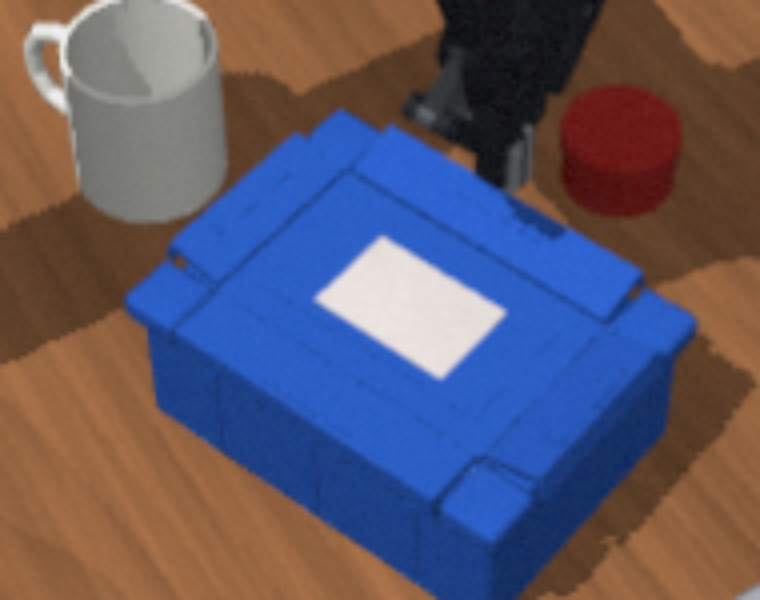

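View pics/wrist3.png

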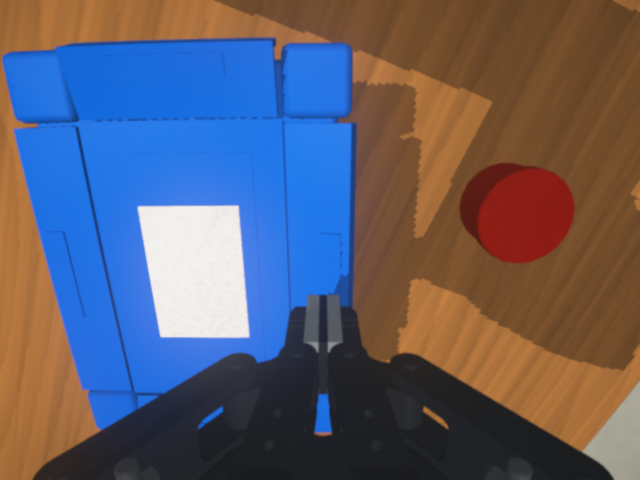

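Near is flush now. The fingertips are centred over the far section, so I'll press it.

```bash
python3 -m jog '[0,0.05,0.5,0,0,0,0,0.05,0.85,0,0,0,0,0.05,1,0,0,0,0,0.05,1.1,0,0,0,0,0.05,1.16,0,0,0]'; python3 -m jog '[0,0,0,0,0,0,0,0,0,0,0,0]'
```

```text
time: 5.1
tool_pos: [0.6251, 0.0035, 0.1007]
ee_rot: [-1.777, -2.59, 0.001]
contact_force: [-10.2, 0.3, 27.1]
gripper_width: 0.001
time: 5.35
tool_pos: [0.625, 0.0035, 0.1008]
ee_rot: [-1.777, -2.59, 0.001]
contact_force: [-6.6, -0.7, 16.6]
gripper_width: -0.001
```

```bash
python3 -m jog '[0,0,-0.6,0,0,0,0,0,-1.2,0,0,0,1.2,-0.9,-1.2,0,0,0,2.6,-1.9,-1.2,0,0,0,3.37,-2.4,-1.2,0,0,0]'; python3 -m jog '[0,0,0,0,0,0,0,0,0,0,0,0]'; python3 -c "
from h import *
go('left',.1005)
for n in ('side','wrist'):
    f=optics.grab_frame(n); cv2.imwrite('pics/%s4.png'%n,f['image'][:,:,::-1])
a=cv2.imread('pics/side4.png')[200:350,210:400]; cv2.imwrite('pics/side4c.png',cv2.resize(a,None,fx=4,fy=4))
"
```

```text
time: 5.98
tool_pos: [0.5199, 0.0728, 0.1359]
ee_rot: [-1.777, -2.59, 0.0]
contact_force: [1.0, 0.4, -0.1]
gripper_width: 0.001
time: 6.22
tool_pos: [0.5233, 0.0718, 0.136]
ee_rot: [1.776, 2.589, 0.002]
contact_force: [-0.2, 0.2, -0.4]
gripper_width: 0.001
left [0.52166524 0.07243792] units [ 0.04 -0.05  1.18] toolz [ 0.002  0.    -1.   ] tooly deg 21.1
```

View pics/side4c.png

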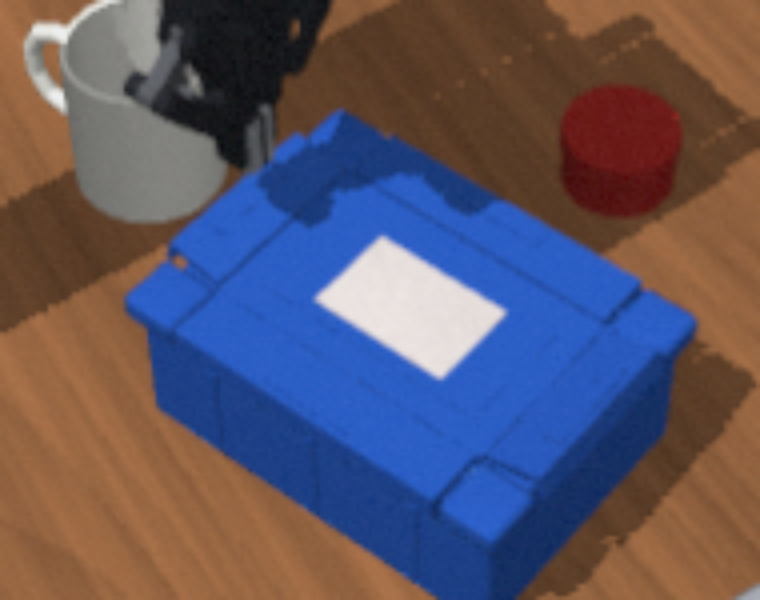

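View pics/wrist4.png

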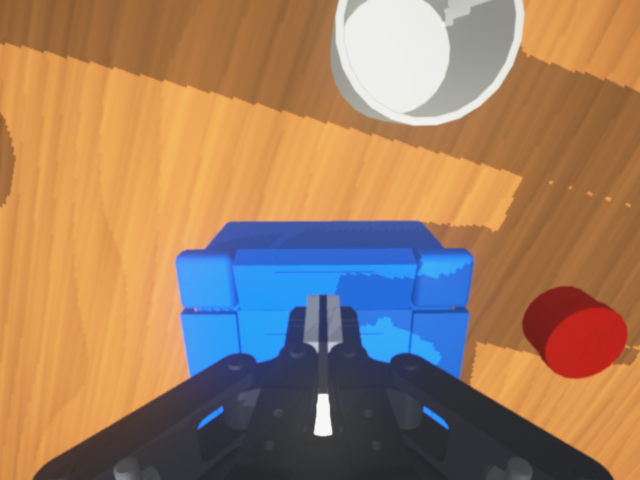

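Far is flush and the box hasn't moved (label corners unchanged at (383,237) and (507,313) in the crop). Pressing left.

```bash
python3 -m jog '[0.05,-0.05,0.5,0,0,0,0.05,-0.05,0.9,0,0,0,0.05,-0.05,1.05,0,0,0,0.05,-0.05,1.15,0,0,0,0.05,-0.05,1.22,0,0,0]'; python3 -m jog '[0,0,0,0,0,0,0,0,0,0,0,0]'
```

```text
time: 6.95
tool_pos: [0.5196, 0.0727, 0.1003]
ee_rot: [-1.777, -2.59, 0.001]
contact_force: [-13.1, -1.2, 43.0]
gripper_width: 0.001
time: 7.2
tool_pos: [0.5195, 0.0727, 0.1005]
ee_rot: [-1.777, -2.59, 0.001]
contact_force: [-8.8, -0.7, 27.3]
gripper_width: 0.005
```

```bash
python3 -m jog '[0,0,-0.6,0,0,0,0,0,-1.2,0,0,0,-2,0,-1.2,0,0,0,-4,0,-1.2,0,0,0,-5.8,0,-1.2,0,0,0]'; python3 -m jog '[-0.9,0,0,0,0,0,-0.9,0,0,0,0,0,-0.9,0,0,0,0,0]'; python3 -c "
from h import *
go('right',.1005)
for n in ('side','wrist'):
    f=optics.grab_frame(n); cv2.imwrite('pics/%s5.png'%n,f['image'][:,:,::-1])
a=cv2.imread('pics/side5.png')[200:350,210:400]; cv2.imwrite('pics/side5c.png',cv2.resize(a,None,fx=4,fy=4))
"
```

```text
time: 7.82
tool_pos: [0.5834, -0.0914, 0.1351]
ee_rot: [1.777, 2.59, 0.001]
contact_force: [0.3, 0.4, 0.4]
gripper_width: -0.001
time: 8.2
tool_pos: [0.5917, -0.1142, 0.1344]
ee_rot: [-1.777, -2.59, 0.0]
contact_force: [0.1, 0.1, -0.7]
gripper_width: -0.0
right [ 0.59433476 -0.11603792] units [-0.09  0.06  1.13] toolz [-0.001  0.    -1.   ] tooly deg 21.1
```

View pics/side5c.png

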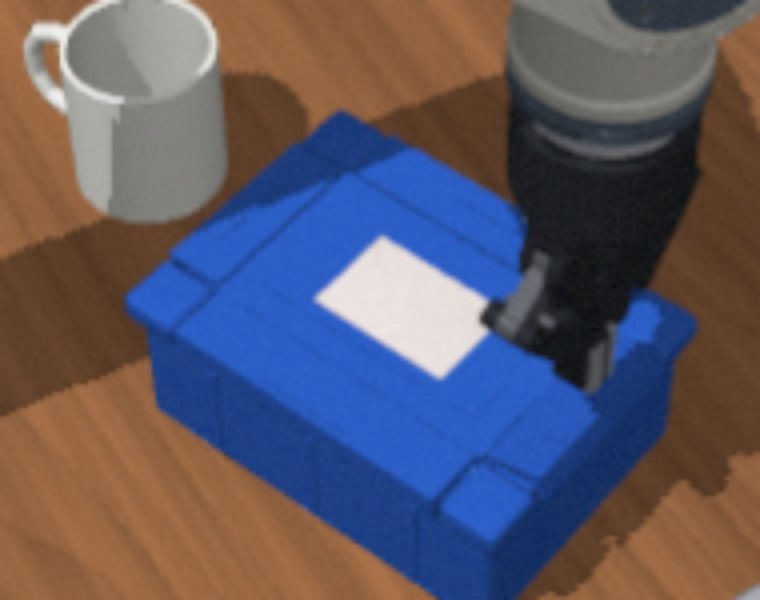

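View pics/wrist5.png

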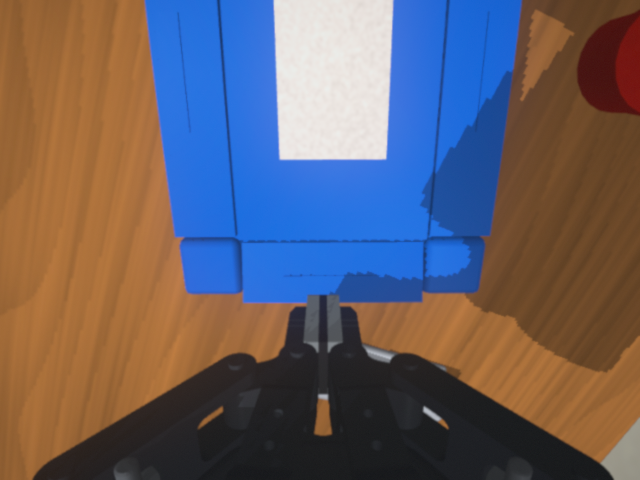

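```bash
python3 -c "
from h import *
s=telemetry.state(); T=np.eye(4);T[:3,:3]=R.from_rotvec(s['ee_rot']).as_matrix();T[:3,3]=s['tool_pos']
f=optics.grab_frame('wrist'); T=T@f['hand_eye']
# outer edge of the right section: pixels, z=.098; expected y=-.110
W=ray(f,[[245,301],[421,301]],.098,T)[:,:2]; 
Q=ray(f,[[182,291],[484,291]],.09,T)[:,:2]
for w in (W,Q): print(((w-C)@np.c_[ex,ey]).round(4).tolist())
"
```

```text
[[-0.0398, -0.105], [0.0505, -0.105]]
[[-0.0751, -0.1036], [0.0863, -0.1035]]
```

```bash
python3 -c "
from h import *
for i in range(2):
  s=telemetry.state(); T=np.eye(4);T[:3,:3]=R.from_rotvec(s['ee_rot']).as_matrix();T[:3,3]=s['tool_pos']
  f=optics.grab_frame('wrist'); print(s['tool_pos'],s['ee_rot'],s['joint_vel'].round(3))
cv2.imwrite('pics/w6.png',f['image'][:,:,::-1])
cv2.imwrite('pics/w6c.png',cv2.resize(f['image'][220:320,160:500,::-1],None,fx=2.3,fy=4))
go('right',.1005)
"
```

```text
[ 0.59181475 -0.11358843  0.13461615] [-1.77547909e+00 -2.59116605e+00  2.25737982e-04] [-0.     0.    -0.004 -0.002 -0.001 -0.003]
[ 0.59194088 -0.11365143  0.13467715] [-1.77555671e+00 -2.59133295e+00  7.98004201e-05] [-0.002 -0.002 -0.003 -0.001  0.001 -0.001]
right [ 0.59433476 -0.11603792] units [-0.1   0.04  1.14] toolz [-0.  0. -1.] tooly deg 21.2
```

View pics/w6c.png

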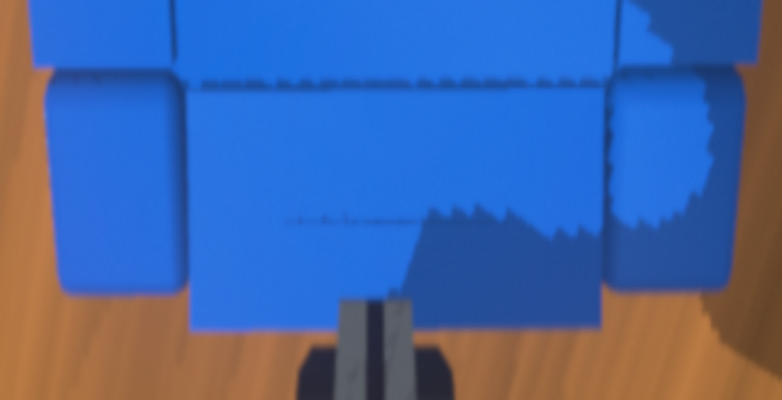

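```bash
python3 -c "
from h import *
s=telemetry.state(); T=np.eye(4);T[:3,:3]=R.from_rotvec(s['ee_rot']).as_matrix();T[:3,3]=s['tool_pos']
f=optics.grab_frame('wrist'); H=f['hand_eye']
K=np.array([[f['fx'],0,f['cx']],[0,f['fy'],f['cy']],[0,0,1]])
def pr(p):
    c=np.linalg.inv(H)@np.r_[p,1]; c=c[:3]*[1,-1,-1]; return cv2.projectPoints(c.reshape(1,3),np.zeros(3),np.zeros(3),K,f['distortion'])[0].ravel().round(1)
for p in ([0,0,.011],[.011,0,.011],[.011,0.0145,.011],[-.011,0,.011]): print(p,pr(p))
for n in ('right',):
  for off,z in((.0,.096),(-.009,.098)):
    w=np.r_[P[n]+off*ey,z]; t=(np.linalg.inv(T)@np.r_[w,1])[:3]; print(off,t.round(4),pr(t))
E=T@H
for nm,f2 in (('right',f),):
  for uv in ([[180/2.3+160+3,0]],): pass
W=ray(f,[[160+190/2.3,302],[160+602/2.3,302]],.098,E)[:,:2];print(((W-C)@np.c_[ex,ey]).round(4).tolist())
f=optics.grab_frame('top');cv2.imwrite('pics/top6.png',f['image'][:,:,::-1]);cv2.imwrite('pics/top6c.png',cv2.resize(f['image'][200:335,280:440,::-1],None,fx=5,fy=4.4))
"
```

```text
[0, 0, 0.011] [319.  314.9]
[0.011, 0, 0.011] [318.9 292.5]
[0.011, 0.0145, 0.011] [352.7 292.5]
[-0.011, 0, 0.011] [319.1 336.2]
0.0 [-0.003   0.0013  0.0387] [322.2 291.7]
-0.009 [-0.012   0.0013  0.0367] [322.1 309.1]
[[-0.0408, -0.106], [0.0512, -0.1059]]
```

View pics/top6c.png

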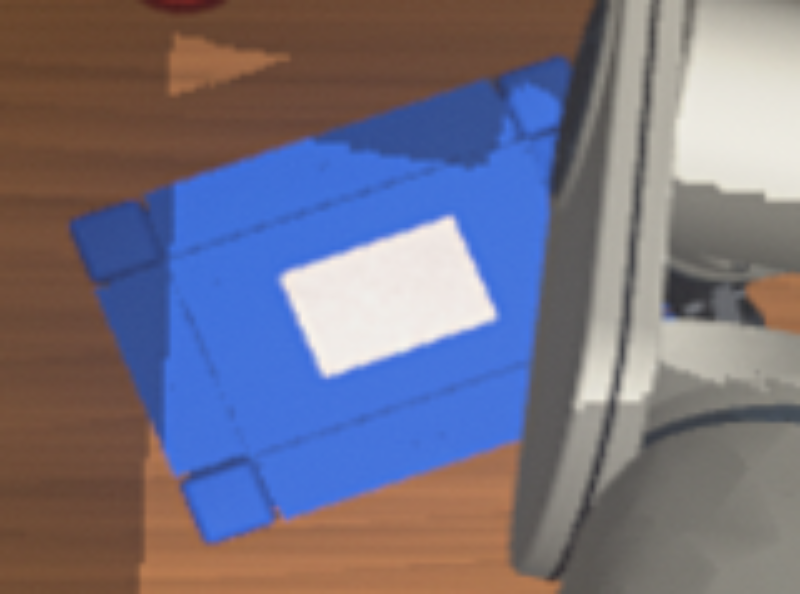

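Left is flush too. The wrist camera puts the right section's edge about 4 mm further in than my box fit does. My current position, 3 mm inside nominal, suits both, so I'll press here.

```bash
python3 -m jog '[0,0.08,0.5,0,0,0,0,0.08,0.85,0,0,0,0,0.08,1,0,0,0,0,0.08,1.1,0,0,0,0,0.08,1.18,0,0,0]'; python3 -m jog '[0,0,0,0,0,0,0,0,0,0,0,0]'
```

```text
time: 9.18
tool_pos: [0.5942, -0.1138, 0.1005]
ee_rot: [-1.777, -2.589, 0.0]
contact_force: [-10.3, 2.2, 30.0]
gripper_width: 0.001
time: 9.43
tool_pos: [0.5941, -0.1138, 0.1007]
ee_rot: [-1.777, -2.59, 0.0]
contact_force: [-6.6, 1.5, 16.4]
gripper_width: -0.008
```

```bash
python3 -m jog '[0,0,-0.7,0,0,0,0,0,-2,0,0,0,0,0,-4,0,0,0,0,0,-5,0,0,0,-2,-2,-5,0,0,0]'; python3 -m jog '[-2,-2,0,0,0,0,-4,-4,0,0,0,0,-4,-5,0,0,0,0,-4,-5,0,0,0,0,-4,-5,0,0,0,0]';python3 -c "
from h import *
for n in ('side','top','wrist'):
    f=optics.grab_frame(n); cv2.imwrite('pics/%s7.png'%n,f['image'][:,:,::-1])
a=cv2.imread('pics/side7.png')[200:350,210:400]; cv2.imwrite('pics/side7c.png',cv2.resize(a,None,fx=4,fy=4))
"
```

```text
time: 10.05
tool_pos: [0.572, -0.1697, 0.2527]
ee_rot: [1.767, 2.589, 0.004]
contact_force: [0.7, -1.4, -0.9]
gripper_width: 0.002
time: 10.68
tool_pos: [0.472, -0.3372, 0.2492]
ee_rot: [-1.78, -2.589, -0.001]
contact_force: [-1.1, -0.2, 0.2]
gripper_width: -0.002
```

View pics/side7c.png

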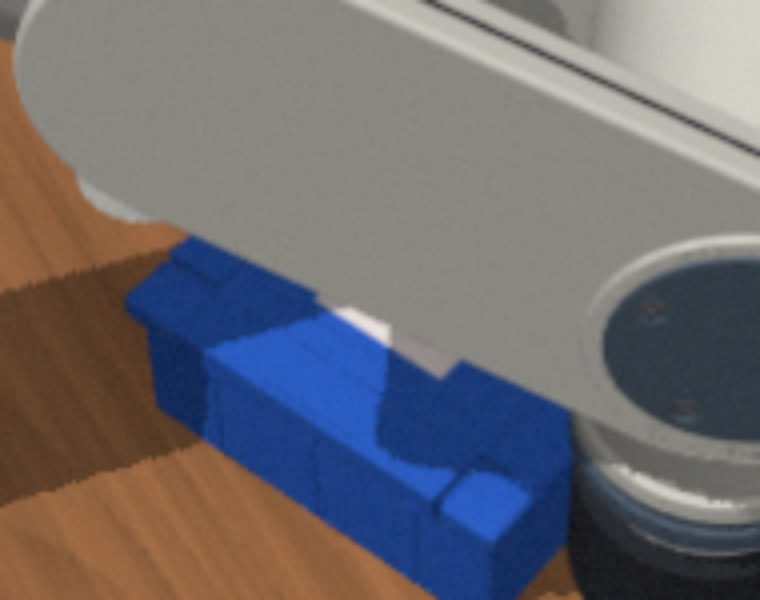

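View pics/top7.png

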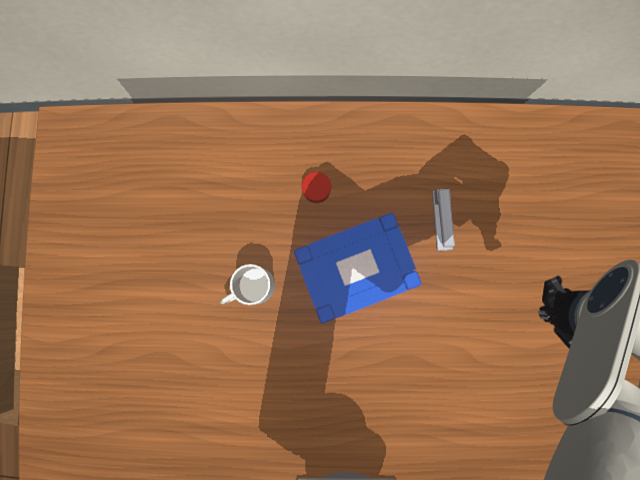

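The top view shows the box and the other objects where they started, but the arm blocks the side view. I'll enlarge the top view and compare it with the first picture.

```bash
python3 -c "
import cv2
a=cv2.imread('pics/top7.png')[200:335,280:440]; cv2.imwrite('pics/top7c.png',cv2.convertScaleAbs(cv2.resize(a,None,fx=5,fy=4.4,interpolation=cv2.INTER_CUBIC),alpha=1.4))"
python3 -m jog '[-2,-5,0,0,0,0,-4,-5,0,0,0,0,-4,-5,0,0,0,0,-4,-5,0,0,0,0,-4,-5,0,0,0,0]';python3 -c "
from h import *
f=optics.grab_frame('side'); cv2.imwrite('pics/side8.png',f['image'][:,:,::-1])
"
```

```text
time: 11.45
tool_pos: [0.3761, -0.5022, 0.2488]
ee_rot: [-1.777, -2.59, -0.001]
contact_force: [-0.1, 0.9, 0.5]
gripper_width: -0.0
```

View pics/top7c.png

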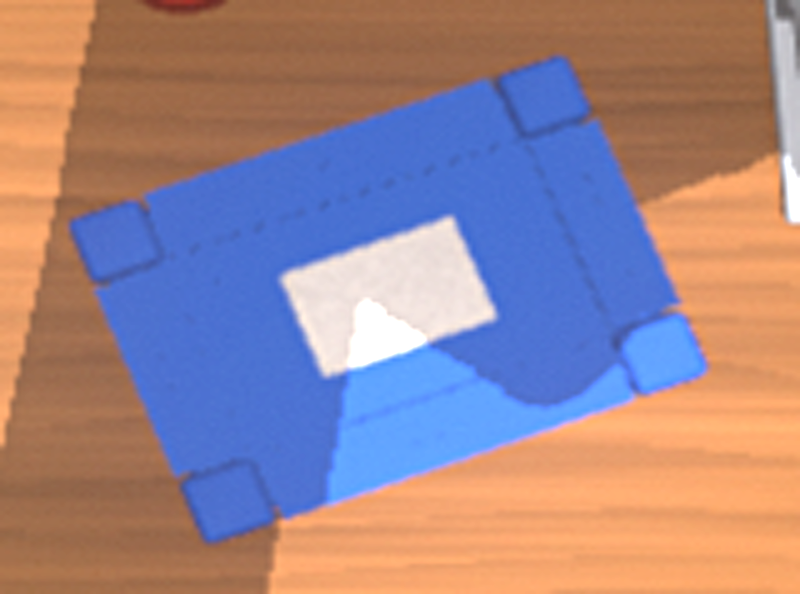

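View pics/side8.png

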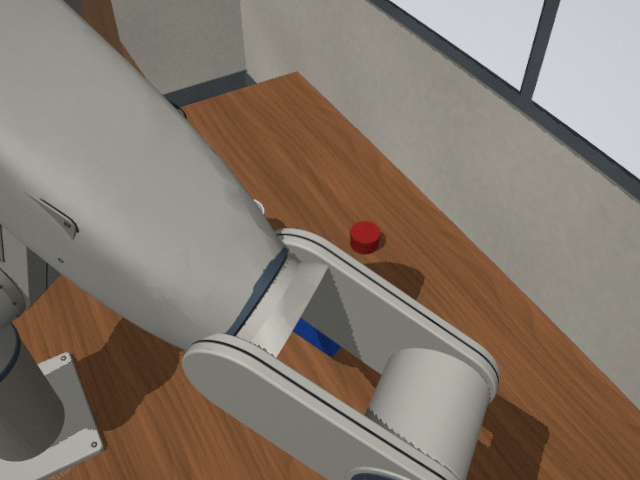

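Right looks shut in the top view. For a clear side view I'll swing the arm high across to the left.

```bash
python3 -m jog '[14,8.1,-1,0,0,0,14,8.1,-1,0,0,0,14,8.1,-1,0,0,0,14,8.1,-1,0,0,0,14,8.1,-1,0,0,0]'; python3 -m jog '[7,4,0,0,0,0,7,4,0,0,0,0,7,4,0,0,0,0,14,4,0,0,0,0,14,4,0,0,0,0]';python3 -m jog '[10,0,0,0,0,0,10,0,0,0,0,0,10,0,0,0,0,0,10,0,0,0,0,0,10,0,0,0,0,0]';python3 -m jog '[9,0,0,0,0,0,9,0,0,0,0,0,9,0,0,0,0,0,9,0,0,0,0,0,9,0,0,0,0,0]';python3 -c "
from h import *
for n in ('side','top'):
    f=optics.grab_frame(n); cv2.imwrite('pics/%s9.png'%n,f['image'][:,:,::-1])
a=cv2.imread('pics/side9.png')[200:350,210:400]; cv2.imwrite('pics/side9c.png',cv2.resize(a,None,fx=4,fy=4))
"
```

```text
time: 12.12
tool_pos: [0.4242, -0.1909, 0.2688]
ee_rot: [1.774, 2.592, 0.001]
contact_force: [0.4, 0.6, 0.8]
gripper_width: 0.006
time: 12.75
tool_pos: [0.4181, 0.1146, 0.2687]
ee_rot: [1.774, 2.593, 0.001]
contact_force: [0.8, 0.3, -0.5]
gripper_width: -0.001
time: 13.38
tool_pos: [0.3086, 0.394, 0.2687]
ee_rot: [-1.772, -2.594, -0.001]
contact_force: [0.3, -0.0, -0.2]
gripper_width: -0.002
time: 14.0
tool_pos: [0.2104, 0.646, 0.2682]
ee_rot: [-1.77, -2.595, -0.0]
contact_force: [0.7, -1.1, -0.0]
gripper_width: -0.001
```

View pics/side9c.png

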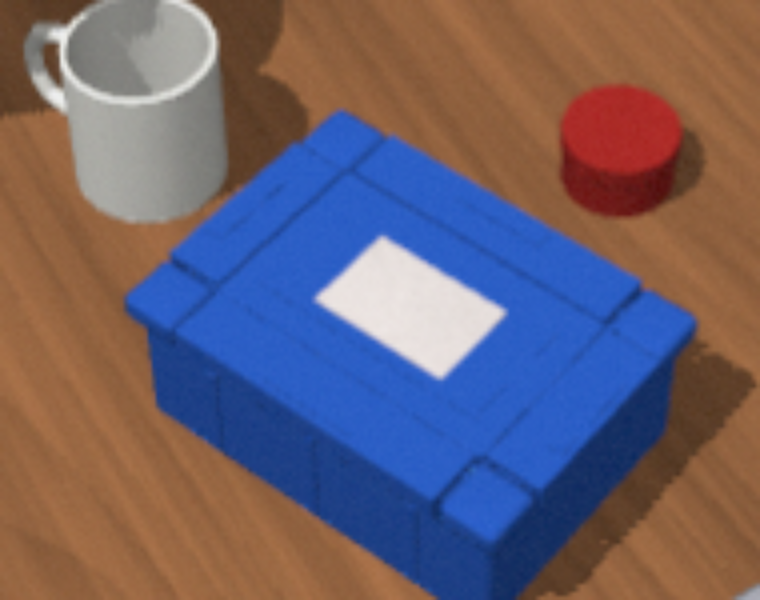

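View pics/top9.png

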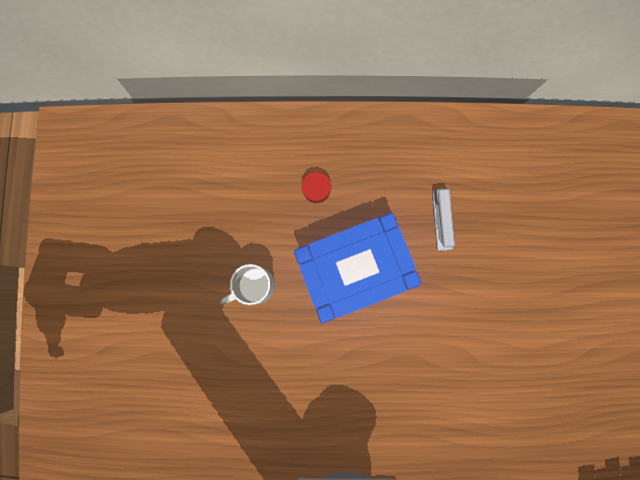

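All four sections are flush in the side view, with no gaps at the corners. The box and the other objects are where they started.

```bash
python3 -m jog '[0,0,0,0,0,0,0,0,0,0,0,0]'; python3 -c "
from workcell import bot
print(bot.close_job())"
```

```text
time: 14.35
tool_pos: [0.2153, 0.6417, 0.2688]
ee_rot: [1.779, 2.589, -0.001]
contact_force: [-0.4, -0.3, -0.2]
gripper_width: -0.001
the job is handed in; nothing more can be done
None
```

All four rim sections are pressed shut, and the job was handed in at about 14.4 s. I pressed them with the closed fingertips in the order near, far, left, right. The highest wrist force reading was about 45 N, on the left section.

- **Final pictures:** the side view shows all four sections flush with the corner pieces. The top view shows the box, mug, tin and stapler at the same pixels as at the start. The arm was clear of everything, with contact force near zero.
- **Camera disagreement:** at the right section, the wrist camera placed the box edge about 4 mm further in than the top and side cameras did. I pressed about 2 mm inside the nominal point to suit both, and the section shut.
- **Blocked view:** the first two side views after the last press were blocked by the arm. I moved it over to the left side to get the clear one.

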